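# Close the finger-roll box and stack it for storage

### The job

Put the lid that fits on the open roll box and press it down at both ends until both end catches snap home; then set the closed box, the roll still in it, gently on top of the other long closed box so that its foot sits squarely down inside the raised rim of that box's lid. Do not tip the boxes or shove the lower one about, and leave everything else on the bench where it is.

Things in the scene. Friction and masses are not known exactly. Their poses are not given: they have to be found in the camera images.
- tub: Open white plastic box with one loose bread roll in it. Foot 149 (x) by 44 mm (y), walls flaring to a round rim (8 mm bead) 168 by 58 mm outside, rim top 62 mm up; about 0.11 kg. Origin: centre of the underside; x lengthwise, z up; both ends alike. Snapped shut, it can be lifted by the lid's skirt: the lid pulls off only at about 10 N.
- lid: Long white lid that fits the open box, right way up on the bench: 176 x 66 mm over the skirt (192 over the end tabs); panel top 16 mm, raised stacking rim (156 x 50 mm inside) 20 mm above the skirt's lower edge. Rigid, held across its 66 mm width. Origin: centre of the lower edge, x lengthwise, z up, ends alike. Height over the box's underside: 60 mm resting loose on the rim, 48.5 mm snapped.
- lid_end_a (a point): Place to press: top of the lid's panel, centre line, 65 mm from the middle to the lid's +x end. 64.5 mm above the box's underside when snapped home, 74 to 76 when only resting. A springy tongue at the end has a bead that snaps under the box's rim: 10 to 14 N pressed there, over 20 N if pressed in the middle. Play over the rim: 1 to 1.5 mm, with rounded lead-in.
- lid_end_b (a point): The same point at the lid's -x end, 65 mm from the middle.
- stored: The other long box of the same size and make (loose, 300 g or so), already filled and closed, standing on the bench: 192 mm by 66 mm over its lid, 68.5 mm high over the lid's stacking rim. The open box's foot sits in that rim with 3 mm play all round; both boxes then point the same way (either end to either end). Origin: centre of its underside; x along its length, z up.
- stored_recess (a point): Centre of the flat panel inside the raised rim of that closed box's lid, 64.5 mm above its underside: where the middle of the open box's underside must come to rest.
- roll: The bread roll in the open box, 125 mm long, 36 mm thick, about 45 g; lies lengthwise, stays inside, below the rim. Origin: its middle.
- short_lid: Bystander: a shorter lid of the same make and width, 120 mm by 66 mm over the skirt (136 mm over the tabs), 20 mm high, for another size of box. It does not fit; leave alone. Origin: centre of its lower edge.
- short_box: Bystander: a short closed box of the same make, 136 mm by 66 mm, 68.5 mm high, farther back. Leave alone. Origin: centre of its underside.
- scraper: Bystander: bench scraper, steel blade 85 by 140 mm with a round wooden grip, near the robot, 18 mm high. Leave alone.
- brush: Bystander: pastry brush, 200 mm long, near the robot. Leave alone.
- seed_jar: Bystander: jar of seeds with a steel cap, 72 mm across, 120 mm high, farther back. Leave alone.
There are look-alikes about, which are no part of the job. Leave any orange look-alike of the lid alone.

How it is judged:
On the way, in this order (a step that is already met when the one before it is completed fails the run):
1. the lid is snapped home on the open box at both ends (z of lid_end_a in the frame of tub between 0.062 and 0.067 m and z of lid_end_b in the frame of tub between 0.062 and 0.067 m and horizontal distance between lid and tub below 0.006 m), for 0.2 s.
2. the closed box sits nested in the raised rim on the other long box (all of step 1 and horizontal distance between tub and stored_recess below 0.007 m and z of tub in the frame of stored between 0.062 and 0.0668 m and angle between the x axis of tub and the x axis of stored, either way round below 0.1 rad), for 0.2 s.
At the end, for the whole second after the job is handed in: Lid snapped home (both end points 62 to 67 mm above the box underside), roll inside; box in the other long box's stacking rim: underside within 2.3 mm of its panel, centred within 7 mm, aligned within 0.1 rad either way round; lower box upright on the bench; boxes and lid at rest (all of step 2 and angle between each of stored, tub's own z axis and vertical below 0.06 rad and height (world z) of stored below 0.005 m and distance between roll and tub below 0.045 m and linear speed of each of tub, lid, stored below 0.02 m/s); the robot touches nothing.
It fails at once if a box is tipped more than about 30 degrees (angle between any of tub, stored's own z axis and vertical above 0.52 rad).
It fails at once if the lower box is shoved more than 40 mm (distance of stored from where it was at the start of the episode above 0.04 m).
It fails at once if the box is dropped or rammed onto the lower box (faster than 0.35 m/s over its last 35 mm, or over 60 N) (contact force between tub and stored above 60 N or (horizontal distance between tub and stored_recess below 0.04 m and z of tub in the frame of stored between 0.06 and 0.1 m and linear speed of tub above 0.35 m/s)).
It fails at once if a bystander (short lid, short box, scraper, brush or seed jar) is moved more than 30 mm (distance of any of short_lid, short_box, scraper, brush, seed_jar from where it was at the start of the episode above 0.03 m).
It also fails if it takes over 72 s, if anything falls off the work surface, if the arm or the gripper's body presses on something with over 40 N, if the wrist force passes 120 N, or if a joint passes its speed limit or range.

### The arm

A 6-joint arm with a two-finger parallel gripper is mounted at the origin on the work surface. World frame = base frame: x ahead of the robot, y to its left, z up, the work surface at z = 0. Lengths are in m, angles in rad, forces in N, time in s.
With the tool pointing down it reaches from about 0.375 to 0.9 m from the base axis. Payload 3.1 kg.
Tool frame: the origin (TCP) lies on the mounting face of the last link; the fingertips stand 173 mm ahead of it and the grasp point (between the pads) lies 155 mm ahead of it; z points along the fingers, y is the line along which they close (so a half turn about z gives the same grasp; the last joint's range is limited). The gripper opens to 85 mm and grips with 20 to 120 N. Pads are 22 mm wide; open, the fingers measure 114 mm over their backs; the gripper's body (76 mm by 85 mm) begins 54 mm behind the grasp point. The pads swing forward as they close: fully open they stand 13 mm farther back than shut.
Start: joints at [-1.478, 0.527, 1.433, -0, 1.181, -0.178], TCP at [0.168, -0.602, 0.405] pointing down, gripper open.
Joint ranges: [-3.08, 3.08], [-0.75, 2.2], [0.22, 2.44], [-1.43, 4.57], [0, 2.65], [-2.85, 2.85]. Speed limits (rad/s): [2.79, 2.79, 3.14, 3.14, 3.14, 3.14].

### API

Orientations are given as a rotation vector (axis times angle).
In Python, from plant import ctrl gives the robot as it stands.
- The arm moves only by the tool move_arm, never from a script. Its argument "steps" is one flat list of numbers, 6 for each row, row after row: the shift along the tool's x, y, z in units of 100 mm (1.0 is 100 mm), then the turn, a rotation vector about the tool's x, y, z in units of pi rad (1.0 is pi rad). A call has 1 to 20 rows; each row is the pose to reach, as a shift and turn from the pose commanded when the call began, along the tool's axes at that moment, turning the shorter way round; what a row does not reach only later rows make up. A row lasts 1/10 s, in which the tool goes at most 50 mm and 8.59 degrees, less where a joint would pass 70% of its speed; a pose out of reach is approached as far as the arm can. A call with a number of a shift or a turn outside -1 to 1 is refused whole. A call with a gripper value outside its range is refused whole. "gripper" is the opening, from -1 (shut) to 1 (fully open), set as the call begins (left out, the last holds). The fingers move at their own pace and stop on an object; "squeeze" is the grip in N (left out, the last holds). Time passes only in rows, so rows that repeat a pose let the fingers close. It gives the time, the measured TCP pose, the force, the opening and the grip force at its end, in the units of the state.
- ctrl.sense(): the state, without advancing time (a new reading comes with each control period).
- ctrl.read_camera(name): name is "scene" or "top" or "wrist"; returns the picture (480x640x3 uint8, blue, green, red); there is no depth.
- ctrl.camera_model(name): a dict with "fx", "fy", "cx", "cy" (pixels), "eye" and "orientation" of the camera in the world. Camera axes: x right, y down, z forward; pixel columns grow to the right and rows downward; lengths in m; the calibration is good to about 2 mm. A picture is of the moment at which its call begins: read the wrist's pose just before it. camera_model takes no time and is no camera call; for the wrist camera it gives the pose at the moment of the call.
- ctrl.job_done(): hands the job in; it is judged then, once.
The state is a dict: "clock": time; "q": joint angles; "dq": joint speeds; "effort": joint torques, N m; "position": TCP position; "tcp_rot": TCP orientation; "wrist_force": force on the tool from outside, world axes, zero at the start; "moment": the same for the moment, N m; "gripper_width": finger opening in m; "grip_force": force on a finger pad.
Only numpy, scipy, OpenCV 4.12 (cv2) and the standard library are available. Lean on these libraries where they do the work, as an engineer would, in place of code of your own. Each camera call takes 0.05 s, during which the arm holds its last target. There are 200 camera calls.

## Working session

There is one attempt and no reset: what is moved stays moved. The work goes in short steps, Python scripts to look and compute and a tool call to move; the robot and the scene stay as the last step left them, time stands still between calls to the robot, and variables do not carry over. Pictures are saved under pics/ and viewed, at most 13 in all, crops included, and the job is handed in when it is done.

Besides the shell and the picture viewer there is one more tool, called after "Emit:" in YAML: its name, and indented under it one key for each argument. move_arm: Moves the arm, as the interface text tells. Its arguments: {"type":"object","properties":{"steps":{"type":"array","items":{"type":"number"}},"gripper":{"type":"number"},"squeeze":{"type":"number"}},"required":["steps"]}

```bash
ls; mkdir -p pics; cat > h.py <<'E'
import numpy as np, cv2
from scipy.spatial.transform import Rotation as R
from plant import ctrl
def grab(n,save=None):
    m=ctrl.camera_model(n); im=ctrl.read_camera(n)
    if save: cv2.imwrite('pics/'+save,im)
    return im,m
def rot(m):
    o=np.array(m['orientation'],float)
    return o if o.shape==(3,3) else R.from_rotvec(o).as_matrix()
def ray(m,px,z):
    px=np.atleast_2d(np.array(px,float))
    d=np.c_[(px[:,0]-m['cx'])/m['fx'],(px[:,1]-m['cy'])/m['fy'],np.ones(len(px))]@rot(m).T
    e=np.array(m['eye']); return e+d*((z-e[2])/d[:,2])[:,None]
def proj(m,p):
    c=(np.atleast_2d(p)-np.array(m['eye']))@rot(m)
    return np.c_[c[:,0]/c[:,2]*m['fx']+m['cx'],c[:,1]/c[:,2]*m['fy']+m['cy']]
E
python3 - <<'E'
from h import *
a,m=grab('top','top0.png');b,n=grab('scene','scene0.png')
print(m,n);print(ctrl.sense())
E
```

```text
pics
{'fx': 533.2607825666229, 'fy': 533.2607825666229, 'cx': 325.43126310363215, 'cy': 242.63562130641597, 'eye': array([ 0.38050896, -0.00753649,  1.12247747]), 'orientation': array([-2.16426367,  2.12578263, -0.1679481 ])} {'fx': 561.7255266416768, 'fy': 561.7255266416768, 'cx': 312.2138320131397, 'cy': 235.67483680449507, 'eye': array([ 1.26235006, -0.49937359,  0.99691951]), 'orientation': array([-2.14423595, -1.14868027,  0.4478851 ])}
{'clock': 0.1, 'q': array([-1.47750792e+00,  5.28349769e-01,  1.43376825e+00, -6.86107170e-06,
        1.18138697e+00, -1.78511588e-01]), 'dq': array([ 0.00288608, -0.0016172 , -0.00411182, -0.0004492 ,  0.00206861,
       -0.00033585]), 'effort': array([-1.24909989e-04, -4.43304956e+01, -1.78586984e+01, -2.75084267e-04,
        3.83469582e-03, -6.94431989e-06]), 'position': array([ 0.16778256, -0.601738  ,  0.40384743]), 'tcp_rot': array([-3.11073273e+00, -4.25374631e-01, -1.17932539e-04]), 'wrist_force': array([ 0.76455881,  0.85146417, -0.58089943]), 'moment': array([ 0.00549433,  0.04441105, -0.0055786 ]), 'grip_force': 0.0, 'gripper_width': 0.08519505149824158}
```

View pics/top0.png

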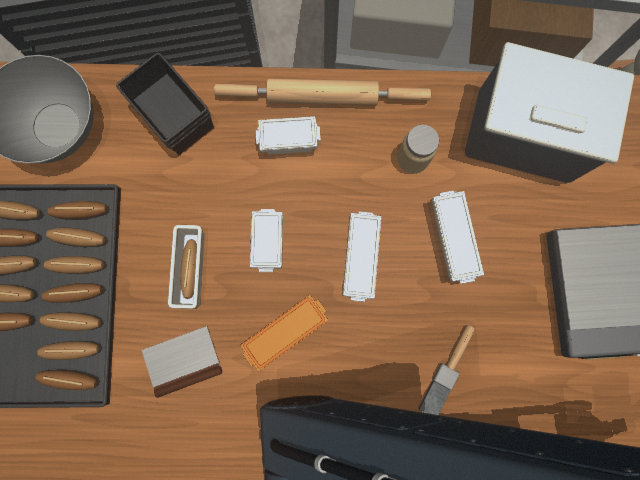

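View pics/scene0.png

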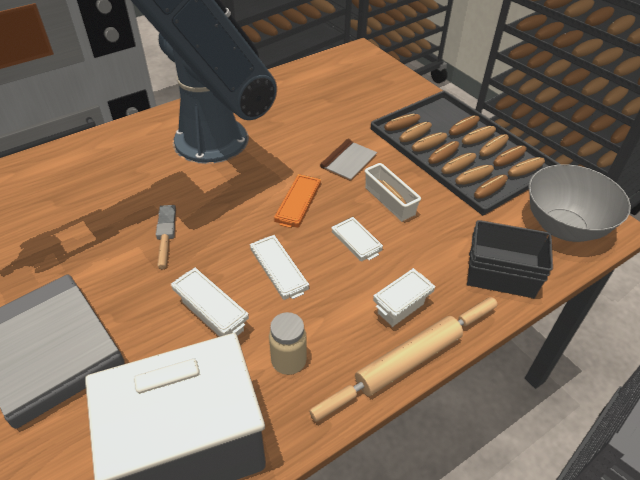

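Top view candidates for the lid are:
- White flat lid at (362,255), long.
- White (266,239), shorter, so the short lid.
- White (457,237), which shows side walls in the scene view at (210,302), so it is the stored box.
- Orange (285,333), the look-alike.
- White (288,135), the short box.

I choose (362,255). The tub with the roll is at (187,266).

```bash
python3 - <<'E'
from h import *
im,m=grab('top')
hsv=cv2.cvtColor(im,cv2.COLOR_BGR2HSV)
mask=((hsv[...,1]<60)&(hsv[...,2]>165)).astype(np.uint8)*255
cs,_=cv2.findContours(mask,cv2.RETR_EXTERNAL,cv2.CHAIN_APPROX_NONE)
for name,p,z in [('lid',(362,255),.014),('short',(266,239),.014),('stored',(457,237),.064),('tub',(175,266),.060)]:
    c=max((c for c in cs if cv2.contourArea(c)>500),key=lambda c:cv2.pointPolygonTest(c,p,True))
    P=ray(m,c[:,0,:],z)[:,:2]
    r=cv2.minAreaRect((P*1000).astype(np.float32)); b=cv2.boxPoints(r)
    e=[b[1]-b[0],b[2]-b[1]]; L=max(e,key=np.linalg.norm)
    print(name,np.round(r[0],1),np.round(r[1],1),'axis deg',round(np.degrees(np.arctan2(L[1],L[0]))%180,1))
crop=cv2.resize(im[170:320,330:500],None,fx=3.5,fy=3.5,interpolation=cv2.INTER_CUBIC);cv2.imwrite('pics/c1.png',crop)
E
```

```text
lid [523.6 -89. ] [ 64.9 188.3] axis deg 175.3
short [553.4 113.5] [132.2  65.4] axis deg 0.5
stored [ 560.7 -278.6] [188.2  64.7] axis deg 11.9
tub [490.9 269.4] [ 57.1 165.8] axis deg 179.3
```

View pics/c1.png

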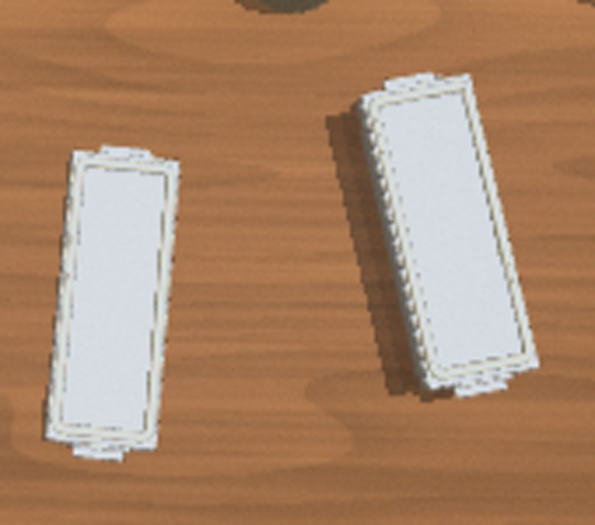

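The crop shows a flat, rimmed long lid on the left. On the right is a tall closed box with side wall and shadow, which is the stored box. Sizes agree with the description, so I move above the lid.

Emit:
move_arm:
  steps: [0.48,-0.4,0,0,0,0,0.96,-0.8,0,0,0,0,0.96,-0.8,0,0,0,0]
  gripper: 1

```text
clock: 0.45
position: [0.2401, -0.4958, 0.404]
tcp_rot: [-3.108, -0.427, -0.001]
wrist_force: [-0.2, -0.4, -0.4]
gripper_width: 0.0854
grip_force: 0.0
```

Emit:
move_arm:
  steps: [0.36,-0.3,0,0,0,0,0.72,-0.6,0,0,0,0,0.96,-0.8,0,0,0,0]

```text
clock: 0.75
position: [0.3107, -0.3936, 0.4044]
tcp_rot: [-3.11, -0.427, 0.0]
wrist_force: [0.1, 0.5, -0.3]
gripper_width: 0.0856
grip_force: 0.0
```

Emit:
move_arm:
  steps: [0.36,-0.3,0,0,0,0,0.72,-0.6,0,0,0,0,0.96,-0.8,0,0,0,0]

```text
clock: 1.05
position: [0.3816, -0.2909, 0.4045]
tcp_rot: [-3.111, -0.427, 0.0]
wrist_force: [-0.2, -0.2, 0.6]
gripper_width: 0.0854
grip_force: 0.0
```

Emit:
move_arm:
  steps: [0.36,-0.3,0,0,0,0,0.72,-0.6,0,0,0,0,0.96,-0.8,0,0,0,0]

```text
clock: 1.35
position: [0.4527, -0.1882, 0.4046]
tcp_rot: [-3.111, -0.428, -0.0]
wrist_force: [-0.4, 0.0, 0.8]
gripper_width: 0.0853
grip_force: 0.0
```

Emit:
move_arm:
  steps: [0.36,-0.3,0,0,0,0.04,0.72,-0.6,0.2,0,0,0.08,0.96,-0.8,0.5,0,0,0.113,0.96,-0.8,0.5,0,0,0.113,0.96,-0.8,0.5,0,0,0.113,0.96,-0.8,0.5,0,0,0.113]

```text
clock: 1.95
position: [0.5227, -0.0886, 0.3553]
tcp_rot: [3.138, -0.13, 0.001]
wrist_force: [0.1, -0.1, 0.1]
gripper_width: 0.0854
grip_force: 0.0
```

```bash
python3 - <<'E'
from h import *
im,m=grab('wrist','w1.png'); print(m,ctrl.sense()['position'],ctrl.sense()['tcp_rot'])
E
```

```text
{'fx': 430.6463476185907, 'fy': 430.6463476185907, 'cx': 323.05945497591694, 'cy': 238.08605962894157, 'eye': array([ 0.5960628 , -0.09565717,  0.3238245 ]), 'orientation': array([ 1.98106433, -2.1551559 , -0.31676507])} [ 0.52267632 -0.08891823  0.35559693] [ 3.13801330e+00 -1.31877924e-01  2.24371559e-03]
```

View pics/w1.png

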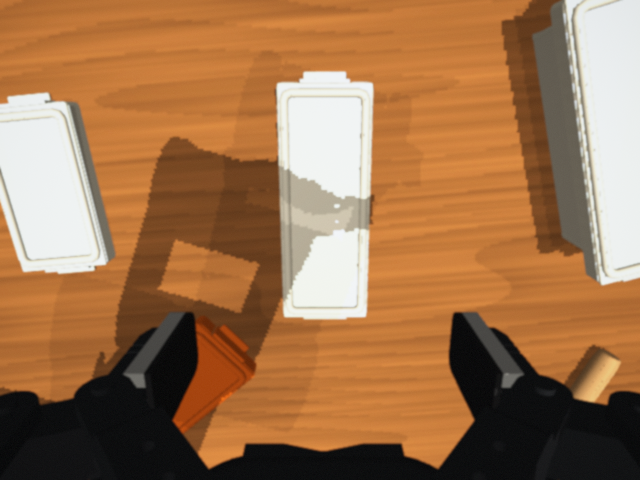

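The wrist view shows the lid at about (325,200), with its ends at rows 75 and 318, partly in shadow. Next I measure it by low saturation.

```bash
cat >> h.py <<'E'
def rects(im,m,z,smax=70,vmin=90,amin=3000):
    hsv=cv2.cvtColor(im,cv2.COLOR_BGR2HSV)
    mask=((hsv[...,1]<smax)&(hsv[...,2]>vmin)).astype(np.uint8)*255
    mask=cv2.morphologyEx(mask,cv2.MORPH_OPEN,np.ones((3,3)))
    out=[]
    for c in cv2.findContours(mask,cv2.RETR_EXTERNAL,cv2.CHAIN_APPROX_NONE)[0]:
        if cv2.contourArea(c)<amin: continue
        P=ray(m,c[:,0,:],z)[:,:2]*1000
        r=cv2.minAreaRect(P.astype(np.float32)); b=cv2.boxPoints(r)
        L=max([b[1]-b[0],b[2]-b[1]],key=np.linalg.norm)
        out.append((c[:,0].mean(0).round(),np.round(r[0],1),np.round(r[1],1),round((np.degrees(np.arctan2(L[1],L[0]))+90)%180-90,2)))
    return out
def toolshift(p,psi):
    s=ctrl.sense(); M=R.from_rotvec(s['tcp_rot']).as_matrix()
    d=M.T@(np.array(p)-s['position'])*10
    yaw=np.arctan2(M[1,0],M[0,0]); t=(yaw-np.radians(psi)+np.pi/2)%np.pi-np.pi/2
    print('shift',d.round(3),'turn z',round(t/np.pi,4),'tilt',M[:,2].round(4))
E
python3 - <<'E'
from h import *
im=cv2.imread('pics/w1.png'); m=ctrl.camera_model('wrist')
for r in rects(im,m,.010): print(r)
toolshift([.5227,-.089,.2],-4.7)
E
```

```text
(array([ 50., 185.]), array([557.3, 111.2]), array([132.1,  75. ]), np.float32(0.45))
(array([325., 194.]), array([527.6, -91.2]), array([ 67.1, 185.7]), np.float32(-4.72))
(array([597., 132.]), array([ 548.5, -284.7]), array([209.7,  69.4]), np.float32(7.02))
shift [-0.002 -0.     1.556] turn z -0.0006 tilt [ 1.4e-03 -9.0e-04 -1.0e+00]
```

Emit:
move_arm:
  steps: [0.03,0.01,0.4,0,0,0,0.03,0.01,0.8,0,0,0,0.03,0.01,0.95,0,0,0,0.03,0.01,0.95,0,0,0]

```text
clock: 2.4
position: [0.5248, -0.0903, 0.2585]
tcp_rot: [-3.138, 0.134, 0.005]
wrist_force: [-1.0, 0.2, 0.1]
gripper_width: 0.0856
grip_force: 0.0
```

Emit:
move_arm:
  steps: [0,0,0.3,0,0,0,0,0,0.6,0,0,0,0,0,0.8,0,0,0,0,0,0.9,0,0,0,0,0,0.9,0,0,0]

```text
clock: 2.9
position: [0.5259, -0.0899, 0.17]
tcp_rot: [3.139, -0.132, 0.001]
wrist_force: [-1.1, 0.1, -0.6]
gripper_width: 0.0856
grip_force: 0.0
```

Emit:
move_arm:
  steps: [0,0,0,0,0,0,0,0,0,0,0,0,0,0,0,0,0,0,0,0,0,0,0,0,0,0,0,0,0,0,0,0,0,0,0,0,0,0,0,0,0,0,0,0,0,0,0,0]
  gripper: 0.3
  squeeze: 30

```text
clock: 3.7
position: [0.5263, -0.0894, 0.1714]
tcp_rot: [3.138, -0.13, 0.005]
wrist_force: [-1.0, -0.9, 6.9]
gripper_width: 0.0651
grip_force: 34.0
```

Emit:
move_arm:
  steps: [0,0,-0.1,0,0,0,0,0,-0.4,0,0,0,0,0,-0.8,0,0,0,0,0,-1,0,0,0,0,0,-1,0,0,0]

```text
clock: 4.2
position: [0.5266, -0.0892, 0.2733]
tcp_rot: [3.136, -0.13, 0.011]
wrist_force: [-0.4, -0.1, -1.1]
gripper_width: 0.0648
grip_force: 33.9
```

```bash
python3 - <<'E'
from h import *
im,m=grab('wrist','w2.png'); s=ctrl.sense();print(s['position'],s['wrist_force'],s['gripper_width'])
for r in rects(im,m,.112): print(r)
im,m=grab('top')
for r in rects(im,m,.060,60,165,500): print(r)
E
```

```text
[ 0.52597595 -0.08904485  0.27155328] [-0.49332911 -1.15137773 -0.66593307] 0.06503133372734334
(array([ 15., 233.]), array([ 5.688e+02, -1.000e-01]), array([16.8, 65.4]), np.float32(-16.72))
(array([323., 241.]), array([549.2, -92.2]), array([ 67.7, 143.6]), np.float32(-4.74))
(array([602., 276.]), array([ 484.4, -572.6]), array([198.8, 167.7]), np.float32(4.67))
(array([268., 234.]), array([555.1, 107.8]), array([108.9,  62.8]), np.float32(1.7))
(array([458., 237.]), array([ 561.4, -279.6]), array([188.9,  65. ]), np.float32(11.98))
(array([423., 139.]), array([ 764.3, -210.6]), array([60.7, 62.8]), np.float32(-88.88))
(array([286., 132.]), array([772. ,  71.4]), array([ 66.2, 132.5]), np.float32(-85.15))
(array([ 57., 126.]), array([778.7, 551.6]), array([90.3, 90.4]), np.float32(-40.45))
(array([570.,  86.]), array([ 913.3, -515.4]), array([281. , 324.9]), np.float32(-14.12))
(array([278.,  13.]), array([1042.9,   96.7]), array([81.5, 67.7]), np.float32(27.78))
```

View pics/w2.png

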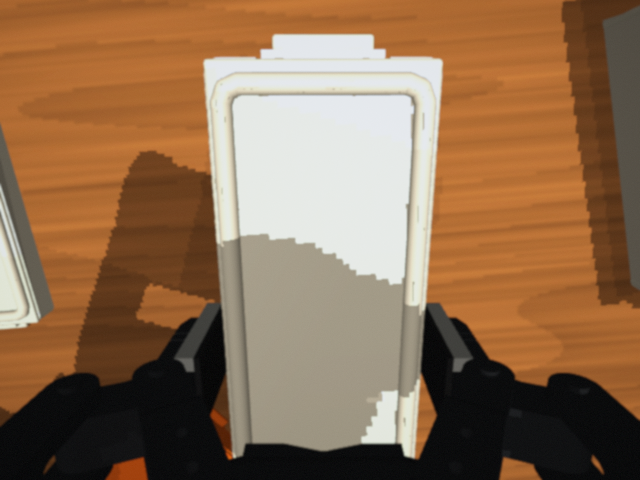

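The lid is gripped level and centred. The far tab tip is at row 35 and the inner rim edge at row 96, at columns 235–412.

```bash
python3 - <<'E'
from h import *
m=ctrl.camera_model('wrist'); s=ctrl.sense(); M=R.from_rotvec(s['tcp_rot']).as_matrix()
print('tool z',M[:,2])
dz=s['position'][2]-.1714
for n,px,h,d in [('tab tip hi',(323,35),.012,.096),('tab tip lo',(323,35),.004,.096),('rim in top',(323,96),.018,.078),('rim in low',(323,96),.016,.078),('body edge',(323,59),.016,.088),('body edge low',(323,59),.010,.088)]:
    p=ray(m,px,h+dz)[0]; t=M.T@(p-s['position']); print(n,t.round(4),'centre tool-x',round(t[0]-d,4))
for r in [120,200]:
  p=ray(m,[(235,120),(412,120)],.016+dz); print((M.T@(p-s['position']).T).T.round(4))
toolshift([.491,.2694,.2715],-.7)
E
```

```text
tool z [ 8.61653423e-04 -3.10137396e-04 -9.99999581e-01]
tab tip hi [0.0927 0.0008 0.1595] centre tool-x -0.0033
tab tip lo [0.0939 0.0008 0.1675] centre tool-x -0.0021
rim in top [0.0768 0.0008 0.1535] centre tool-x -0.0012
rim in low [0.0769 0.0008 0.1555] centre tool-x -0.0011
body edge [0.0863 0.0008 0.1555] centre tool-x -0.0017
body edge low [0.0869 0.0008 0.1615] centre tool-x -0.0011
[[ 0.0706 -0.0236  0.1555]
 [ 0.0705  0.0255  0.1555]]
[[ 0.0706 -0.0236  0.1555]
 [ 0.0705  0.0255  0.1555]]
shift [-0.641 -3.542 -0.014] turn z -0.0225 tilt [ 9.e-04 -3.e-04 -1.e+00]
```

Emit:
move_arm:
  steps: [-0.06,-0.25,0,0,0,0,-0.13,-0.55,0,0,0,0,-0.2,-0.86,0,0,0,0]

```text
clock: 4.6
position: [0.5121, -0.0011, 0.2681]
tcp_rot: [-3.138, 0.133, 0.006]
wrist_force: [0.5, 0.5, -1.2]
gripper_width: 0.0652
grip_force: 33.9
```

Emit:
move_arm:
  steps: [-0.1,-0.4,0,0,0,0,-0.2,-0.86,0,0,0,0]

```text
clock: 4.8
position: [0.4994, 0.0864, 0.2681]
tcp_rot: [3.139, -0.134, -0.005]
wrist_force: [-0.0, 1.0, -0.5]
gripper_width: 0.0651
grip_force: 33.9
```

Emit:
move_arm:
  steps: [-0.08,-0.35,0,0,0,-0.01,-0.15,-0.65,0,0,0,-0.0225,-0.2,-0.86,0,0,0,-0.0225,-0.2,-0.86,0,0,0,-0.0225,-0.2,-0.86,0,0,0,-0.0225]

```text
clock: 5.3
position: [0.4868, 0.1732, 0.2685]
tcp_rot: [3.141, -0.017, -0.004]
wrist_force: [0.0, -0.4, 0.1]
gripper_width: 0.0651
grip_force: 33.9
```

```bash
python3 - <<'E'
from h import *
im,m=grab('wrist','w3.png'); s=ctrl.sense();print(s['position'],s['wrist_force'],s['gripper_width'])
for r in rects(im,m,.058): print(r)
toolshift([.4915,.2694,.2715],-.7)
E
```

```text
[0.48710507 0.17260059 0.268701  ] [ 0.34781987 -0.61649619 -0.91514055] 0.06514068187901952
(array([ 89., 222.]), array([504.1, 267.5]), array([ 59. , 141.6]), np.float32(-0.71))
(array([354., 212.]), array([493.2, 158.1]), array([122. , 210.5]), np.float32(-0.99))
shift [ 0.032 -0.968 -0.029] turn z -0.0 tilt [-2.2e-03 -6.0e-04 -1.0e+00]
```

View pics/w3.png

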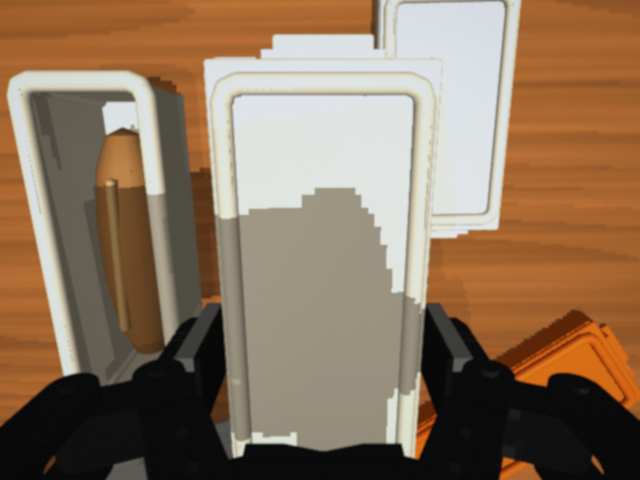

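The tub rim is on the left: far end at row 71, columns 8–160, with the roll inside. The lid is still held straight.

```bash
python3 - <<'E'
from h import *
im=cv2.imread('pics/w3.png'); m=ctrl.camera_model('wrist'); s=ctrl.sense(); M=R.from_rotvec(s['tcp_rot']).as_matrix()
hsv=cv2.cvtColor(im,cv2.COLOR_BGR2HSV).astype(int)
for r in (100,120,140,160,180):
    print(r,[(c,hsv[r,c,1],hsv[r,c,2]) for c in list(range(6,18,2))+list(range(140,176,4))])
print([(r,hsv[r,80,1],hsv[r,80,2]) for r in range(64,100,2)])
E
```

```text
100 [(6, np.int64(148), np.int64(174)), (8, np.int64(40), np.int64(202)), (10, np.int64(12), np.int64(218)), (12, np.int64(8), np.int64(219)), (14, np.int64(13), np.int64(223)), (16, np.int64(15), np.int64(226)), (140, np.int64(7), np.int64(225)), (144, np.int64(11), np.int64(229)), (148, np.int64(23), np.int64(223)), (152, np.int64(43), np.int64(192)), (156, np.int64(48), np.int64(96)), (160, np.int64(46), np.int64(77)), (164, np.int64(46), np.int64(78)), (168, np.int64(45), np.int64(80)), (172, np.int64(46), np.int64(78))]
120 [(6, np.int64(182), np.int64(168)), (8, np.int64(182), np.int64(168)), (10, np.int64(154), np.int64(172)), (12, np.int64(45), np.int64(202)), (14, np.int64(12), np.int64(220)), (16, np.int64(7), np.int64(219)), (140, np.int64(20), np.int64(226)), (144, np.int64(8), np.int64(229)), (148, np.int64(6), np.int64(227)), (152, np.int64(34), np.int64(217)), (156, np.int64(43), np.int64(155)), (160, np.int64(45), np.int64(79)), (164, np.int64(46), np.int64(78)), (168, np.int64(45), np.int64(80)), (172, np.int64(48), np.int64(79))]
140 [(6, np.int64(183), np.int64(169
[... 1509 characters left out ...]
), (168, np.int64(45), np.int64(80)), (172, np.int64(45), np.int64(80))]
[(64, np.int64(180), np.int64(174)), (66, np.int64(184), np.int64(168)), (68, np.int64(180), np.int64(163)), (70, np.int64(86), np.int64(171)), (72, np.int64(36), np.int64(206)), (74, np.int64(22), np.int64(219)), (76, np.int64(10), np.int64(222)), (78, np.int64(6), np.int64(221)), (80, np.int64(7), np.int64(222)), (82, np.int64(7), np.int64(222)), (84, np.int64(22), np.int64(218)), (86, np.int64(31), np.int64(215)), (88, np.int64(40), np.int64(198)), (90, np.int64(43), np.int64(155)), (92, np.int64(50), np.int64(97)), (94, np.int64(45), np.int64(91)), (96, np.int64(49), np.int64(93)), (98, np.int64(46), np.int64(100))]
```

```bash
python3 - <<'E'
from h import *
m=ctrl.camera_model('wrist'); s=ctrl.sense(); M=R.from_rotvec(s['tcp_rot']).as_matrix()
print(ray(m,[(80,70.5),(80,90.5)],.058).round(4))
for r,a,b in [(100,7.5,154.5),(140,15.5,160)]:
    p=ray(m,[(a,r),(b,r)],.058); print(p.round(4),p.mean(0).round(4))
for yb in (.2680,.2690): toolshift([.491,yb,.2715],-.7)
E
```

```text
[[0.5756 0.265  0.058 ]
 [0.5683 0.2663 0.058 ]]
[[0.5651 0.2957 0.058 ]
 [0.5643 0.2375 0.058 ]] [0.5647 0.2666 0.058 ]
[[0.5496 0.2959 0.058 ]
 [0.5488 0.2372 0.058 ]] [0.5492 0.2665 0.058 ]
shift [ 0.027 -0.954 -0.029] turn z -0.0 tilt [-2.2e-03 -6.0e-04 -1.0e+00]
shift [ 0.027 -0.964 -0.029] turn z -0.0 tilt [-2.2e-03 -6.0e-04 -1.0e+00]
```

Emit:
move_arm:
  steps: [0.02,-0.4,0,0,0,0,0.04,-0.75,0,0,0,0,0.047,-0.956,0,0,0,0,0.047,-0.956,0,0,0,0,0.047,-0.956,0.1,0,0,0,0.047,-0.956,0.2,0,0,0,0.047,-0.956,0.2,0,0,0,0.047,-0.956,0.2,0,0,0]

```text
clock: 6.15
position: [0.4932, 0.2674, 0.2489]
tcp_rot: [3.141, -0.022, -0.003]
wrist_force: [-0.5, 0.4, -0.6]
gripper_width: 0.0655
grip_force: 33.9
```

```bash
python3 - <<'E'
from h import *
im,m=grab('scene'); s=ctrl.sense();print(s['position'],s['wrist_force'])
toolshift([.493,.2682,.2314],-.7)
cv2.imwrite('pics/s2.png',cv2.resize(im[110:260,310:470],None,fx=3.75,fy=3.75,interpolation=cv2.INTER_CUBIC))
E
```

```text
[0.49338566 0.26771042 0.24931727] [ 0.33471549  0.38968406 -0.63711625]
shift [-0.004 -0.005  0.179] turn z -0.0005 tilt [-9.e-04 -3.e-04 -1.e+00]
```

View pics/s2.png

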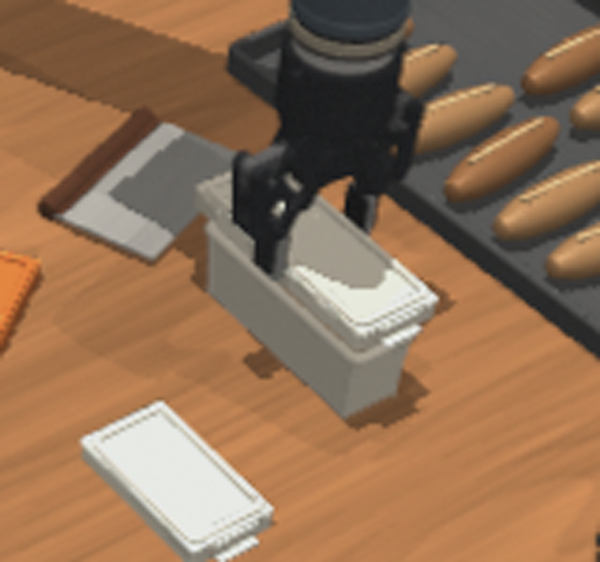

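The crop shows the lid squarely over the tub, just above the rim. I lower it slowly.

Emit:
move_arm:
  steps: [0,0,0.06,0,0,0,0,0,0.1,0,0,0,0,0,0.13,0,0,0,0,0,0.16,0,0,0,0,0,0.17,0,0,0,0,0,0.17,0,0,0]

```text
clock: 6.8
position: [0.4932, 0.2686, 0.2325]
tcp_rot: [3.141, -0.019, -0.001]
wrist_force: [-0.4, -0.2, -1.1]
gripper_width: 0.0651
grip_force: 33.9
```

Emit:
move_arm:
  steps: [0,0,0.01,0,0,0,0,0,0.02,0,0,0,0,0,0.03,0,0,0,0,0,0.04,0,0,0,0,0,0.04,0,0,0]

```text
clock: 7.3
position: [0.4934, 0.2686, 0.2299]
tcp_rot: [-3.141, 0.019, -0.001]
wrist_force: [-1.8, 1.0, 7.5]
gripper_width: 0.0648
grip_force: 34.8
```

Emit:
move_arm:
  steps: [0,0,0,0,0,0,0,0,0,0,0,0,0,0,0,0,0,0,0,0,0,0,0,0,0,0,-0.1,0,0,0,0,0,-0.25,0,0,0,0,0,-0.5,0,0,0,0,0,-0.5,0,0,0]
  gripper: 1

```text
clock: 8.1
position: [0.4944, 0.269, 0.2819]
tcp_rot: [-3.139, 0.019, -0.01]
wrist_force: [-0.1, -0.3, 1.0]
gripper_width: 0.0853
grip_force: 0.0
```

Emit:
move_arm:
  steps: [0,0,0,0,0,0,0,0,0,0,0,0,0,0,0,0,0,0,0,0,0,0,0,0,0,0,0,0,0,0,0,0,0,0,0,0]
  gripper: -1

```text
clock: 8.7
position: [0.4932, 0.2685, 0.2784]
tcp_rot: [3.141, -0.02, -0.001]
wrist_force: [-0.9, -0.2, -0.2]
gripper_width: 0.0003
grip_force: 0.0
```

```bash
python3 - <<'E'
from h import *
im,m=grab('wrist','w4.png'); s=ctrl.sense();print(s['position'],s['wrist_force'],s['gripper_width'])
for r in rects(im,m,.074): print(r)
t,mt=grab('top')
for r in rects(t,mt,.074,60,165,500):
  if r[1][1]>200: print('top',r)
E
```

```text
[0.49324199 0.26851363 0.27848125] [ 0.09660482 -1.09755141  0.14284718] 1.7314631128006143e-05
(array([322., 213.]), array([519. , 267.7]), array([ 65.6, 134. ]), np.float32(-0.78))
(array([593., 124.]), array([556.1, 165.8]), array([94.8, 43.5]), np.float32(11.19))
top (array([203., 347.]), array([331.8, 220.6]), array([73.3, 37.5]), np.float32(19.44))
top (array([188., 232.]), array([551.6, 267.4]), array([63.4, 61.8]), np.float32(3.01))
```

View pics/w4.png

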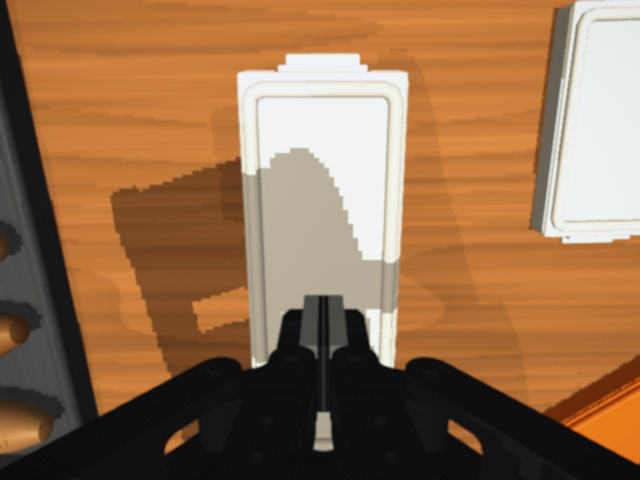

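The lid sits straight on the tub, with its far tab at (322,60). Now I press the +x end.

Emit:
move_arm:
  steps: [0.3,0,0,0,0,0,0.635,0,0,0,0,0,0.635,0,0.15,0,0,0,0.635,0,0.25,0,0,0,0.635,0,0.28,0,0,0,0.635,0,0.3,0,0,0,0.635,0,0.32,0,0,0,0.635,0,0.34,0,0,0,0.635,0,0.36,0,0,0]

```text
clock: 9.7
position: [0.5558, 0.268, 0.2446]
tcp_rot: [3.141, -0.019, -0.002]
wrist_force: [-3.9, -1.0, 9.5]
gripper_width: 0.0002
grip_force: 4.5
```

Emit:
move_arm:
  steps: [0,0,0.01,0,0,0,0,0,0.02,0,0,0,0,0,0.03,0,0,0]

```text
clock: 10.0
position: [0.5562, 0.268, 0.2406]
tcp_rot: [-3.141, 0.019, -0.0]
wrist_force: [0.5, -0.1, -0.1]
gripper_width: -0.0002
grip_force: 0.0
```

Emit:
move_arm:
  steps: [0,0,0.01,0,0,0,0,0,0.02,0,0,0,0,0,0.03,0,0,0,0,0,0.04,0,0,0]

```text
clock: 10.4
position: [0.5568, 0.268, 0.239]
tcp_rot: [-3.141, 0.019, -0.002]
wrist_force: [-5.8, -1.8, 24.2]
gripper_width: -0.0005
grip_force: 12.1
```

Emit:
move_arm:
  steps: [0,0,-0.2,0,0,0,0,0,-0.4,0,0,0,-0.4,0,-0.4,0,0,0,-0.8,0,-0.4,0,0,0]

```text
clock: 10.8
position: [0.4771, 0.2687, 0.2765]
tcp_rot: [-3.14, 0.022, -0.006]
wrist_force: [-0.2, 0.3, -0.7]
gripper_width: -0.0001
grip_force: 0.0
```

Emit:
move_arm:
  steps: [-0.3,0,0,0,0,0,-0.5,0,0,0,0,0,-0.5,0,0.12,0,0,0,-0.5,0,0.22,0,0,0,-0.5,0,0.26,0,0,0,-0.5,0,0.29,0,0,0,-0.5,0,0.31,0,0,0,-0.5,0,0.33,0,0,0,-0.5,0,0.35,0,0,0]

```text
clock: 11.7
position: [0.4275, 0.2693, 0.2403]
tcp_rot: [-3.141, 0.021, -0.0]
wrist_force: [0.3, -0.1, 0.4]
gripper_width: -0.0
grip_force: 0.2
```

Emit:
move_arm:
  steps: [0,0,0.01,0,0,0,0,0,0.02,0,0,0,0,0,0.03,0,0,0]

```text
clock: 12.0
position: [0.4274, 0.2694, 0.2379]
tcp_rot: [-3.141, 0.02, -0.002]
wrist_force: [-1.2, -1.0, 11.2]
gripper_width: -0.0002
grip_force: 5.5
```

Emit:
move_arm:
  steps: [0,0,0.01,0,0,0,0,0,0.02,0,0,0,0,0,0.03,0,0,0,0,0,0.03,0,0,0]

```text
clock: 12.4
position: [0.4271, 0.2693, 0.2378]
tcp_rot: [-3.141, 0.019, -0.004]
wrist_force: [-3.4, -2.4, 25.2]
gripper_width: 0.0004
grip_force: 13.0
```

Emit:
move_arm:
  steps: [0,0,-0.2,0,0,0,0,0,-0.5,0,0,0,0.3,0,-0.5,0,0,0,0.65,0,-0.5,0,0,0]

```text
clock: 12.8
position: [0.4917, 0.2688, 0.286]
tcp_rot: [-3.141, 0.018, -0.002]
wrist_force: [0.8, 0.5, 0.3]
gripper_width: -0.0
grip_force: 0.0
```

Emit:
move_arm:
  steps: [0.3,0,0,0,0,0,0.65,0,0,0,0,0,0.65,0,0.3,0,0,0,0.65,0,0.45,0,0,0,0.65,0,0.47,0,0,0,0.65,0,0.49,0,0,0,0.65,0,0.5,0,0,0]

```text
clock: 13.5
position: [0.5568, 0.2675, 0.2378]
tcp_rot: [3.141, -0.018, 0.003]
wrist_force: [-3.8, -3.3, 22.9]
gripper_width: 0.0
grip_force: 11.9
```

Both ends read 64.8 mm under more than 20 N, so both are snapped. Now I grip the lid's skirt at the middle.

Emit:
move_arm:
  steps: [0,0,-0.3,0,0,0,0,0,-0.6,0,0,0,-0.3,0.005,-0.6,0,0,0,-0.648,-0.01,-0.6,0,0,0,-0.648,-0.01,-0.6,0,0,0]

```text
clock: 14.0
position: [0.4859, 0.2694, 0.2939]
tcp_rot: [3.139, -0.016, -0.016]
wrist_force: [-0.7, 0.1, 0.4]
gripper_width: 0.0001
grip_force: 0.0
```

Emit:
move_arm:
  steps: [0,0,0,0,0,0,0,0,0,0,0,0,0,0,0,0,0,0,0,0,0,0,0,0,0,0,0,0,0,0,0,0,0.3,0,0,0,0,0,0.6,0,0,0,0,0,0.78,0,0,0,0,0,0.78,0,0,0,0,0,0.78,0,0,0]
  gripper: 1

```text
clock: 15.0
position: [0.4923, 0.2696, 0.2167]
tcp_rot: [3.141, -0.02, -0.0]
wrist_force: [-0.0, 0.0, -0.1]
gripper_width: 0.0855
grip_force: 0.0
```

Emit:
move_arm:
  steps: [0,0,0,0,0,0,0,0,0,0,0,0,0,0,0,0,0,0,0,0,0,0,0,0,0,0,0,0,0,0,0,0,0,0,0,0,0,0,0,0,0,0]
  gripper: 0.3
  squeeze: 35

```text
clock: 15.7
position: [0.4925, 0.2697, 0.2182]
tcp_rot: [-3.141, 0.019, -0.004]
wrist_force: [-0.1, -0.3, 6.0]
gripper_width: 0.0653
grip_force: 39.3
```

Emit:
move_arm:
  steps: [0,0,-0.03,0,0,0,0,0,-0.08,0,0,0,0,0,-0.15,0,0,0,0,0,-0.3,0,0,0,0,0,-0.5,0,0,0,0,0,-0.7,0,0,0,0,0,-0.85,0,0,0,0,0,-0.95,0,0,0,0,0,-0.95,0,0,0]

```text
clock: 16.6
position: [0.4922, 0.2697, 0.3132]
tcp_rot: [-3.141, 0.019, -0.004]
wrist_force: [0.4, -0.3, -2.5]
gripper_width: 0.0649
grip_force: 39.7
```

Emit:
move_arm:
  steps: [0,0.03,-0.1,0,0,0,0,0.15,-0.2,0,0,0,0,0.3,-0.3,0,0,0,0,0.5,-0.35,0,0,0,0,0.7,-0.35,0,0,0]

```text
clock: 17.1
position: [0.4912, 0.1979, 0.348]
tcp_rot: [3.141, -0.02, 0.003]
wrist_force: [0.7, 0.4, -2.3]
gripper_width: 0.0652
grip_force: 39.9
```

```bash
python3 - <<'E'
from h import *
im,m=grab('scene'); s=ctrl.sense();print(s['position'],s['wrist_force'],s['gripper_width'],s['grip_force'])
toolshift([.54,-.12,.35],11.9)
cv2.imwrite('pics/s3.png',im[60:300,200:520])
E
```

```text
[0.49097658 0.19547867 0.34746344] [-1.54432512 -2.7080335  -2.11658493] 0.06521069708198107 39.85942482948303
shift [ 0.534  3.148 -0.017] turn z -0.0705 tilt [-3.0e-04 -2.8e-03 -1.0e+00]
```

View pics/s3.png

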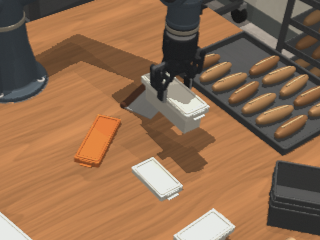

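The closed box hangs level in the gripper, reading about 2.3 N. I carry it towards the stored box.

Emit:
move_arm:
  steps: [0.03,0.2,0,0,0,0,0.07,0.45,0,0,0,0,0.133,0.787,0,0,0,0]

```text
clock: 17.45
position: [0.503, 0.1196, 0.3471]
tcp_rot: [-3.141, 0.018, 0.001]
wrist_force: [0.9, -0.7, -2.6]
gripper_width: 0.0649
grip_force: 39.9
```

Emit:
move_arm:
  steps: [0.06,0.35,0,0,0,0,0.133,0.787,0,0,0,0]

```text
clock: 17.65
position: [0.5153, 0.0403, 0.3471]
tcp_rot: [-3.141, 0.019, 0.001]
wrist_force: [0.5, 0.2, -2.7]
gripper_width: 0.065
grip_force: 39.9
```

Emit:
move_arm:
  steps: [0.06,0.35,0,0,0,0,0.133,0.787,0,0,0,0]

```text
clock: 17.85
position: [0.5274, -0.039, 0.3471]
tcp_rot: [-3.141, 0.02, 0.001]
wrist_force: [1.4, 0.2, -2.2]
gripper_width: 0.0647
grip_force: 39.9
```

Emit:
move_arm:
  steps: [0.06,0.3,0,0,0,-0.02,0.1,0.55,0,0,0,-0.045,0.12,0.7,0,0,0,-0.0705,0.133,0.787,0,0,0,-0.0705,0.133,0.787,0,0,0,-0.0705,0.133,0.787,0,0,0,-0.0705]

```text
clock: 18.45
position: [0.5398, -0.1156, 0.3467]
tcp_rot: [-3.124, -0.325, 0.001]
wrist_force: [-0.0, 0.9, -2.5]
gripper_width: 0.0651
grip_force: 40.0
```

```bash
python3 - <<'E'
from h import *
im,m=grab('wrist','w5.png'); s=ctrl.sense();print(s['position'],s['wrist_force'],s['gripper_width'],s['tcp_rot'])
for r in rects(im,m,.064): print(r)
for r in rects(im,m,.064,30,190): print('b',r)
toolshift([.562,-.279,.3475],11.9)
E
```

```text
[ 0.539888   -0.11519858  0.34667431] [ 0.0948933  -0.25920265 -2.70906747] 0.0648004303692408 [-3.12366157e+00 -3.26789307e-01  1.31884076e-03]
(array([578., 232.]), array([ 564.4, -270.8]), array([183.4,  83.5]), np.float32(12.07))
(array([323., 243.]), array([ 511.7, -122. ]), array([277.4, 133.1]), np.float32(11.66))
(array([ 28., 120.]), array([567. ,  58.9]), array([ 33.8, 108.7]), np.float32(-0.41))
b (array([335., 178.]), array([ 560.2, -111.7]), array([116.1, 102.8]), np.float32(11.84))
b (array([592., 258.]), array([ 566.5, -279.5]), array([182.1,  65.1]), np.float32(11.91))
b (array([339., 119.]), array([ 572.5, -109.2]), array([152.1, 130.9]), np.float32(11.73))
b (array([ 22., 126.]), array([567. ,  62.6]), array([ 26.4, 107.9]), np.float32(-0.41))
shift [-0.123  1.648 -0.01 ] turn z 0.0002 tilt [-9.e-04  8.e-04 -1.e+00]
```

View pics/w5.png

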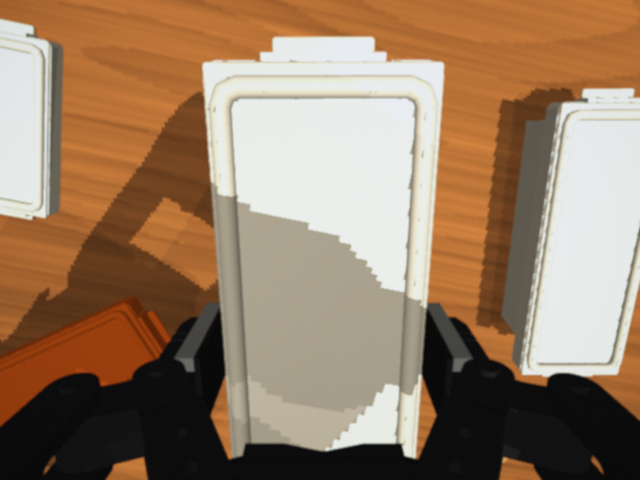

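The stored box is on the right, with its far tab at row 89, near skirt edge at row 375 and left rim at column 565. The measured width of 65 mm and 11.9° agree with the top view. I go over it.

Emit:
move_arm:
  steps: [-0.02,0.25,0,0,0,0,-0.04,0.55,0,0,0,0,-0.06,0.85,0,0,0,0]

```text
clock: 18.8
position: [0.5522, -0.1995, 0.3468]
tcp_rot: [-3.124, -0.331, 0.001]
wrist_force: [0.7, -0.1, -2.5]
gripper_width: 0.0645
grip_force: 40.0
```

Emit:
move_arm:
  steps: [-0.03,0.4,0,0,0,0,-0.05,0.65,0,0,0,0,-0.054,0.803,0.1,0,0,0,-0.054,0.803,0.25,0,0,0,-0.054,0.803,0.35,0,0,0,-0.054,0.803,0.4,0,0,0,-0.054,0.803,0.4,0,0,0,-0.054,0.803,0.4,0,0,0]

```text
clock: 19.6
position: [0.5637, -0.2792, 0.3069]
tcp_rot: [-3.124, -0.329, -0.0]
wrist_force: [0.6, -0.3, -2.0]
gripper_width: 0.0649
grip_force: 40.0
```

```bash
python3 - <<'E'
from h import *
s=ctrl.sense();print(s['position'],s['wrist_force'],s['grip_force'])
toolshift([.563,-.2793,.2827],11.9)
im,m=grab('scene')
cv2.imwrite('pics/s4.png',cv2.resize(im[200:370,130:300],None,fx=3.5,fy=3.5,interpolation=cv2.INTER_CUBIC))
E
```

```text
[ 0.56373366 -0.27922154  0.30687045] [ 0.60670285 -0.27284852 -2.02731464] 40.03148138523102
shift [-0.007 -0.001  0.242] turn z 0.0007 tilt [ 1.e-04  0.e+00 -1.e+00]
```

View pics/s4.png

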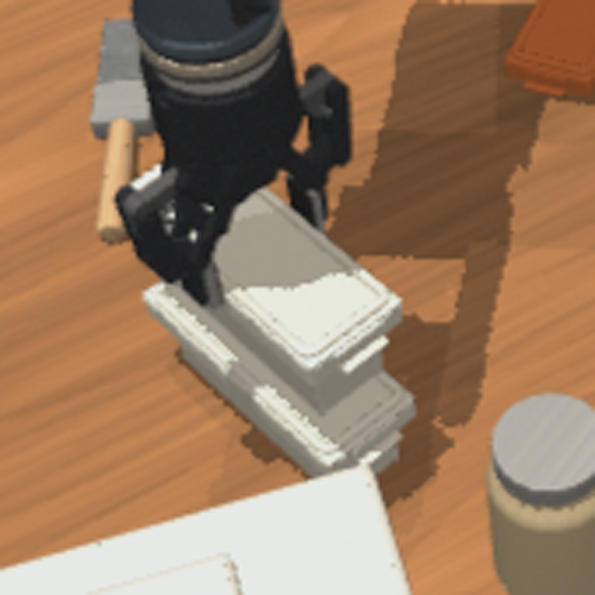

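The box hangs aligned over the stored box's recess. I lower it gently.

Emit:
move_arm:
  steps: [-0.005,0,0.05,0,0,0,-0.005,0,0.1,0,0,0,-0.005,0,0.14,0,0,0,-0.005,0,0.17,0,0,0,-0.005,0,0.19,0,0,0,-0.005,0,0.21,0,0,0,-0.005,0,0.22,0,0,0,-0.005,0,0.23,0,0,0,-0.005,0,0.24,0,0,0,-0.005,0,0.24,0,0,0]

```text
clock: 20.65
position: [0.5632, -0.2802, 0.283]
tcp_rot: [3.124, 0.328, 0.001]
wrist_force: [0.5, -0.5, 0.5]
gripper_width: 0.0647
grip_force: 40.3
```

Emit:
move_arm:
  steps: [0,0,0.01,0,0,0,0,0,0.01,0,0,0]

```text
clock: 20.85
position: [0.5632, -0.2801, 0.2828]
tcp_rot: [3.124, 0.328, 0.001]
wrist_force: [0.0, 2.1, 4.1]
gripper_width: 0.065
grip_force: 40.8
```

Emit:
move_arm:
  steps: [0,0,0,0,0,0,0,0,0,0,0,0,0,0,0,0,0,0,0,0,0,0,0,0,0,0,0,0,0,0,0,0,-0.1,0,0,0,0,0,-0.25,0,0,0,0,0,-0.5,0,0,0,0,0,-0.9,0,0,0,0,0,-0.9,0,0,0]
  gripper: 1

```text
clock: 21.85
position: [0.5647, -0.2811, 0.3792]
tcp_rot: [3.115, 0.327, 0.016]
wrist_force: [0.6, 0.5, 0.3]
gripper_width: 0.0854
grip_force: 0.0
```

```bash
python3 - <<'E'
from h import *
im,m=grab('wrist'); s=ctrl.sense();print(s['position'],s['wrist_force'],s['gripper_width'])
for r in rects(im,m,.128): print(r)
im,m=grab('scene')
cv2.imwrite('pics/s5.png',cv2.resize(im[180:370,130:300],None,fx=3.1,fy=3.1,interpolation=cv2.INTER_CUBIC))
E
```

```text
[ 0.56392882 -0.2806176   0.37654332] [ 1.2898196  -0.21938706  0.33350264] 0.08539981397311863
(array([608., 336.]), array([ 548.3, -449.9]), array([92.3, 46.2]), np.float32(23.58))
(array([316., 235.]), array([ 564.2, -280.8]), array([183.1,  65.7]), np.float32(11.95))
```

View pics/s5.png

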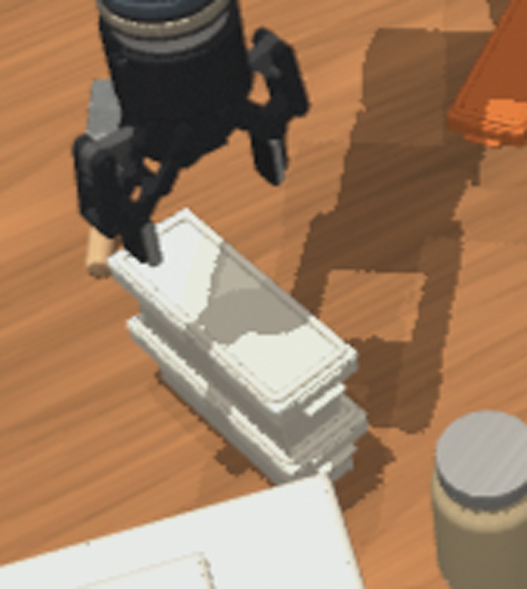

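The box sits square and nested: its bottom is at about 64.6 mm, it met a firm stop on lowering, and the gripper is clear.

```bash
python3 -c "
from plant import ctrl
print(ctrl.job_done())"
```

```text
the job is handed in; nothing more can be done
None
```

I snapped the lid home at both ends, nested the closed box in the stored box's rim with the gripper clear, and handed the job in at about 22 s; the hand-in returned no verdict.

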